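Load a turbine rotor into the test changer

TASK

Take the rotor with the largest wheel from the rack and lower it gently, shaft down, into the empty pocket that is right next to the test position (the pocket place on the carousel's rearmost side, in line with the probe of the test head), then turn the carousel one click so that this rotor comes to the test position. After that push the tray in until it latches, let go and make sure that it stays in. Leave the small rotors in the rack and everything else on the bench where it is.

Things in the scene. Friction and masses are not known exactly. Their poses are not given: they have to be found in the camera images.
- rotor_mid (a point): Rotor to load: plain steel turbine wheel on its shaft, 118 mm tall, stands shaft down in one of the rack holes, 0.3 to 0.55 kg. Shaft 16 mm across, 60 mm long (lowest 10 mm taper to 8 mm); above it the wheel, 54 mm across, 30 mm tall. This point: on the axis, 59 mm above the shaft tip, 1 mm below the wheel's underside. z up along the axis. In rack and pocket the wheel's underside rests on the rim.
- rotor_boss (a point): Middle of the same rotor's boss, on its axis above the wheel: a round stub 22 mm across and 28 mm tall, the place to grip from above. 104 mm above the shaft tip, 14 mm below the rotor's top and 14 mm above the wheel's top.
- small_1_mid (a point): A small rotor that stays in the rack: the same shape and heights, but its wheel is 36 mm across. Point on its axis, half-way up.
- small_2_mid (a point): The other small rotor that stays in the rack, same as the first.
- rack: Grey block that stands fixed, 240 x 70 x 66 mm (x, y, z), with a row of three square holes, 18 mm wide and as deep as the block, along its x axis at x = -80, 0 and 80 mm. Origin: centre of its underside. The rotors stand in it in any order.
- changer: Fixed bed of the rotor changer, 420 x 120 x 12 mm. Its x axis is the way the tray slides in. Origin: on the underside, under the carousel's axis when the tray is fully out; the bed reaches from x = -155 to 265 mm. At its far end is the test head: a post at x = 215 to 260 mm, and an arm from x = 135 mm to the post, 44 mm wide, 184 to 214 mm high.
- test_spot (a point): The test position, at rim height (90 mm above the bench): here is the centre of the rearmost pocket's mouth when the tray is latched. Axes as changer. Above it the probe, 28 mm across, reaches down from the test head's arm to 172 mm above the bench.
- push_plate (a point): Centre of the outer face of the upright plate at the front of the tray (faces the robot, along -x of its axes): the place to push. The plate is 120 mm wide, 10 mm thick and reaches from 16 to 74 mm above the bench. The carousel's axis is 155 mm behind this face. x axis points in the direction of pushing.
- tray (a joint): How far the tray is pushed in, m: starts at 0 to 0.012, latched at 0.060, hard stop at 0.062. A weak spring (up to 2.5 N) pushes it back out when let go half-way. The push latch: from 0.045 a sprung roller resists with up to about 12 N, from 0.053 it pulls the tray on by itself and holds it at 0.060 when let go.
- carousel (a joint): Carousel angle, rad, anticlockwise from above. Clicks (detents) at -1.047, 0, 1.047 and 2.094, stops just beyond the outer two. Rests at 0 or 1.047 at the start. At 0 the empty pocket next to the test position is pocket_a and the click wanted is clockwise to -1.047; at 1.047 it is pocket_b, and anticlockwise to 2.094. 0.3 to 0.5 N m moves it out of a click; past half-way it snaps into the next.
- knob_grip (a point): Centre of the black bar knob on the carousel's axis, 60 mm long (along this point's x axis), 12 mm thick, 34 mm tall, 139 mm above the bench (top 156 mm). Turns with the carousel.
- pocket_a (a point): Mouth centre of one of the two empty pockets, 90 mm above the bench. The carousel is a star of six aluminium tubes (44 mm outside, 20 mm bore, 45 mm deep, open below), 60 degrees apart, 85 mm from the knob's axis. The other four hold clamped small rotors (wheel 36 mm across, 90 to 120 mm above the bench; boss 22 mm across, up to 148 mm).
- pocket_b (a point): Centre of the mouth of the other empty pocket, opposite the first.
- housing: Dark steel bearing housing, a spool 68 mm across and 75 mm tall. Leave it. Origin at its underside.
- oil: Grey bottle, 66 mm across, 170 mm tall. Leave it. Origin at its underside.
- collar: Aluminium ring, 96 mm across, 30 mm tall. Leave it. Origin at its underside.
- jar: Glass jar with steel lid, 70 mm across, 80 mm tall. Leave it. Origin at its underside.
- spanner: Steel spanner lying flat, 190 mm long. Leave it.
- driver: Screwdriver lying flat, 190 mm long. Leave it.

How it is judged:
By the outcome, as a careful person would: the job done as asked, in the order asked, and still so for the second after the job is handed in, with the robot touching nothing.
It also fails if it takes over 64 s, if anything falls off the work surface, if the arm or the gripper's body presses on something with over 40 N, if the wrist force passes 120 N, or if a joint passes its speed limit or range.

ROBOT

A 7-joint arm with a two-finger parallel gripper is mounted at the origin on the work surface. World frame = base frame: x ahead of the robot, y to its left, z up, the work surface at z = 0. Lengths are in m, angles in degrees, forces in N, time in s.
With the tool pointing down it reaches from about 0.4 to 0.875 m from the base axis. Payload 6.5 kg.
Tool frame: the origin (TCP) lies at the centre of the arm's flange, where the gripper is bolted on; the fingertips stand 173 mm ahead of it and the grasp point (between the pads) lies 155 mm ahead of it (bot.grip_point_offset is the distance from the TCP to the grasp point, in m); x points along the fingers, z is the direction in which the jaws open and shut, and the axes are right-handed (so a half turn about x gives the same grasp; the last joint's range is limited). The gripper opens to 85 mm and grips with 20 to 120 N. Pads are 22 mm wide; open, the fingers measure 114 mm over their backs; the gripper's body (76 mm by 85 mm) begins 54 mm behind the grasp point. The pads swing forward as they close: fully open they stand 13 mm farther back than shut.
Start: joints at [-76.329, 30.733, -0.252, 88.115, 0.149, 61.152, -4.079], TCP at [0.195, 0.62, 0.405] pointing down, gripper open.
Joint ranges: [-154.64, 154.64], [-21.42, 123.67], [-72.66, 72.17], [13.99, 137.28], [-74.86, 254.86], [10.95, 109.41], [-158.01, 158.01]. Speed limits (degrees/s): [136.94, 136.94, 180, 180, 180, 180, 180].

INTERFACE

Orientations are given as [roll, pitch, yaw] about the fixed x, y, z axes, in that order (R = Rz(yaw) Ry(pitch) Rx(roll)).
In Python, from plant import state, vision, finish_job, bot gives the robot as it stands.
- The arm moves only by the shell command python3 -m jog 'ROWS' [FORCE]. ROWS is JSON, a list of rows, each a list of 7 numbers: the closure in counts, from 0 (fully open) to 255 (shut), then the shift along the tool's x, y, z in m, then the turn, a rotation vector about the tool's x, y, z in rad. In form: [[gripper, x, y, z, rx, ry, rz], ...]. A call has 1 to 10 rows; each row shifts and turns the pose as measured when the row begins, along the tool's axes as they then stand; what a row does not reach is not made up. A row lasts 1/12 s, in which the tool goes at most 41.7 mm and 7.16 degrees, less where a joint would pass 70% of its speed; a pose out of reach is approached as far as the arm can. A call with a gripper value outside its range is refused whole. The fingers move at their own pace and stop on an object; FORCE is the grip in N (left out, the last holds). Time passes only in rows, so rows that do not move let the fingers close. It gives the time, the measured TCP pose, the force and the opening at its end, in the units of the state.
- state(): the state, without advancing time (a new reading comes with each control period).
- vision.read_camera(name): name is "side" or "top" or "wrist"; returns a dict with "image" (400x640x3 uint8, blue, green, red), "camera_matrix" (3x3 intrinsics, pixels), "R" (3x3) and "t" (3): a world point X has camera coordinates R X + t; the wrist camera has in their place "T_tool_cam" (4x4, takes a point from camera to tool coordinates, whose origin is the TCP and whose axes are the tool frame's). Camera axes: x right, y down, z forward; pixel columns grow to the right and rows downward; lengths in m; the calibration is good to about 2 mm. The wrist camera is an equidistant fisheye: a pixel r from the principal point sees the ray r / f radians off the axis. A picture is of the moment at which its call begins: read the wrist's pose just before it. There is no depth.
- finish_job(): hands the job in, once; it reports no verdict.
The state is a dict: "clock": time; "qpos": joint angles; "dq": joint speeds; "joint_torque": joint torques, N m; "tool_pos": TCP position; "tcp_rot": TCP orientation; "ft_force": force on the tool from outside, world axes, zero at the start; "ft_torque": the same for the moment, N m; "gripper_width": opening from 0.0 (shut) to 1.0 (fully open).
Only numpy, scipy, OpenCV 4.12 (cv2) and the standard library are available. Lean on these libraries where they do the work, as an engineer would, in place of code of your own. Each camera call takes 0.05 s, during which the arm holds its last target. There are 200 camera calls.

## Working session

There is one attempt and no reset: what is moved stays moved. The work goes in short steps, Python scripts to look and compute and a shell command to move; the robot and the scene stay as the last step left them, time stands still between calls to the robot, and variables do not carry over. Pictures are saved under pics/ and viewed, about 8 in all and at most 12, crops included, and the job is handed in when it is done.

```bash
mkdir -p pics; ls; python3 - <<'E'
from plant import state, vision, bot
import cv2,json
print(state())
for n in("side","top"):
    c=vision.read_camera(n); cv2.imwrite(f"pics/{n}0.png",c["image"])
    print(n,c["camera_matrix"].tolist(),c["R"].tolist(),c["t"].tolist())
c=vision.read_camera("wrist");cv2.imwrite("pics/wrist0.png",c["image"]);print(c["camera_matrix"].tolist(),c["T_tool_cam"].tolist())
E
```

```text
pics
{'clock': 0.0, 'qpos': array([-76.32830646,  30.77862842,  -0.25372871,  88.1699859 ,
         0.14755649,  61.15145317,  -4.08014602]), 'dq': array([ 0.03444153, -0.0767038 ,  0.02287838, -0.00620577, -0.06848785,
        0.07428768,  0.02212048]), 'joint_torque': array([ 1.58407247e-04, -5.83431351e+01,  1.04858972e+00, -2.59102178e+01,
        1.22586940e-02,  9.84211889e-03, -2.03625575e-05]), 'tool_pos': array([0.19497709, 0.61972797, 0.40380496]), 'tcp_rot': array([-176.33234417,   89.9002583 , -103.79477107]), 'ft_force': array([-0.35274799, -0.19170508, -0.21145993]), 'ft_torque': array([-0.01059843, -0.00738411, -0.0157174 ]), 'gripper_width': 1.0024433225462364}
side [[430.9822731484257, 0.0, 315.40041447251906], [0.0, 430.9822731484257, 190.958812342698], [0.0, 0.0, 1.0]] [[-0.9764207362508469, -0.21548543298441153, -0.012983604694958528], [-0.13295879901817814, 0.6476742873452073, -0.750226615947156], [0.17007205409178183, -0.7308105402109352, -0.6610532888758694]] [0.5366936076319793, 0.1803572434893567, 0.8894583537048417]
top [[501.7029380376605, 0.0, 318.2925202037572], [0.0, 501.7029380376605, 201.95702380350184], [0.0, 0.0, 1.0]] [[0.01413392337992525, -0.9998726916058622, 0.007404916659780564], [-0.987268257269269, -0.015128416913426165, -0.15834304275904837], [0.1584349090269902, -0.005072630731825096, -0.9873563936183671]] [-0.08939300599572261, 0.5725548977497387, 1.3339248303656959]
[[309.70691628693146, 0.0, 321.70822063356337], [0.0, 309.70691628693146, 199.34418546416208], [0.0, 0.0, 1.0]] [[-0.00022227916338071751, -0.31693117725498093, 0.948448511768427, 0.030289341931972302], [-0.001637660508044906, -0.9484471479921891, -0.3169311053423783, 0.08051899164115865], [0.9999986343290836, -0.0016236838525816634, -0.0003082056341921753, 0.0009092761307998298], [0.0, 0.0, 0.0, 1.0]]
```

View pics/top0.png

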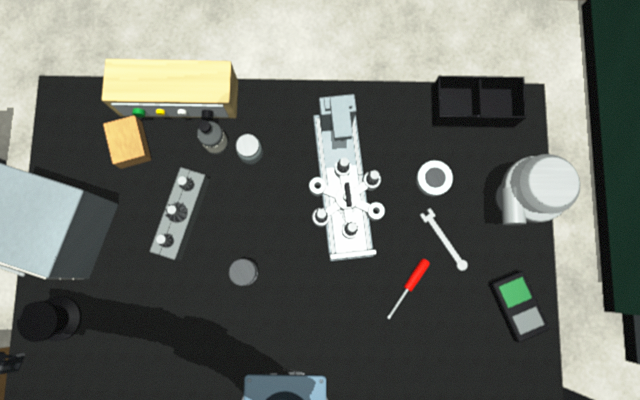

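View pics/side0.png

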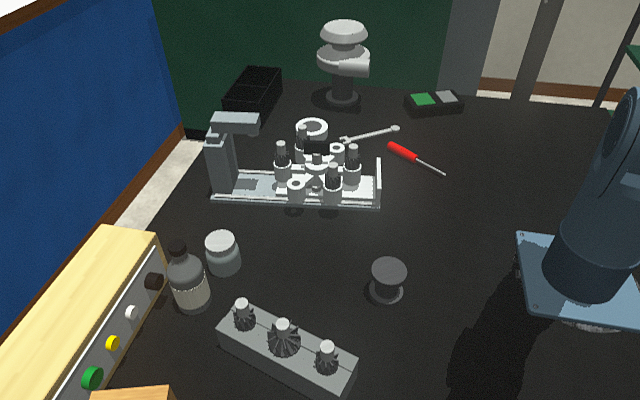

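The largest wheel is the middle rack rotor, at top (177,211). The empty pockets are at top (317,186) and (376,211). The left one is next to the rearmost place, so the carousel is at 0 and the click wanted is clockwise. I'll enlarge this view.

```bash
python3 - <<'E'
import cv2,numpy as np
t=cv2.imread("pics/top0.png")
a=cv2.resize(t[120:265,140:220],None,fx=4,fy=4,interpolation=cv2.INTER_CUBIC)
b=cv2.resize(t[120:265,290:400],None,fx=4,fy=4,interpolation=cv2.INTER_CUBIC)
cv2.imwrite("pics/crop1.png",np.hstack([a,b]))
s=cv2.imread("pics/side0.png")
cv2.imwrite("pics/crop2.png",cv2.resize(s[100:220,200:390],None,fx=4,fy=4,interpolation=cv2.INTER_CUBIC))
E
```

```text
(no output)
```

View pics/crop1.png

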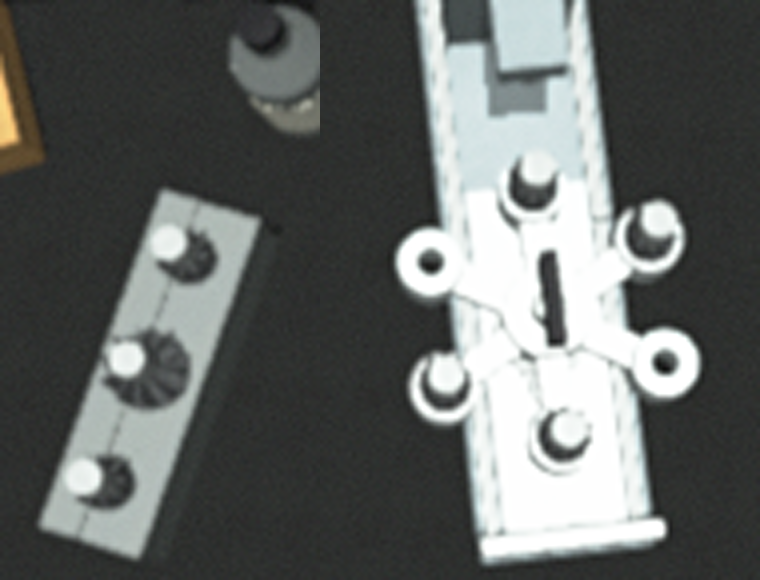

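View pics/crop2.png

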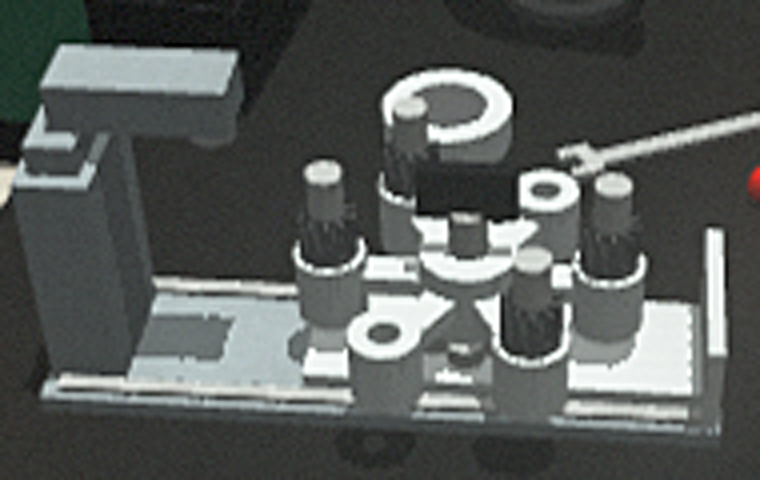

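Rotor tops in the rack are at crop (168,244), (127,358) and (84,479). The pocket mouths are at (430,262) and (667,362). The push plate is at the bottom, around (575,548), and the knob runs from (546,252) to (558,345). Next I fit rack and carousel poses to both views.

```bash
cat > h.py <<'E'
import numpy as np
from scipy.optimize import least_squares
from scipy.spatial.transform import Rotation as Ro
K={'top':np.array([[501.70294,0,318.29252],[0,501.70294,201.957],[0,0,1]]),'side':np.array([[430.98227,0,315.40041],[0,430.98227,190.95881],[0,0,1]])}
RR={'side':np.array([[-0.97642074,-0.21548543,-0.0129836],[-0.1329588,0.64767429,-0.75022662],[0.17007205,-0.73081054,-0.66105329]]),
'top':np.array([[0.01413392,-0.99987269,0.00740492],[-0.98726826,-0.01512842,-0.15834304],[0.15843491,-0.00507263,-0.98735639]])}
tt={'side':np.array([0.53669361,0.18035724,0.88945835]),'top':np.array([-0.089393,0.5725549,1.33392483])}
def proj(n,X):
    c=np.atleast_2d(X)@RR[n].T+tt[n]; p=c@K[n].T; return p[:,:2]/p[:,2:]
Kw=np.array([[309.706916,321.70822,199.344185]])[0]
T=np.array([[-0.00022228,-0.31693118,0.94844851,0.03028934],[-0.00163766,-0.94844715,-0.31693111,0.08051899],[0.99999863,-0.00162368,-0.00030821,0.00090928],[0,0,0,1]])
def wproj(pos,rpy,X):
    R=Ro.from_euler('xyz',rpy,degrees=True).as_matrix()
    q=(np.atleast_2d(X)-pos)@R; c=(q-T[:3,3])@T[:3,:3]
    rho=np.hypot(c[:,0],c[:,1]); th=np.arctan2(rho,c[:,2])
    return np.c_[Kw[1]+Kw[0]*th*c[:,0]/rho, Kw[2]+Kw[0]*th*c[:,1]/rho]
def wray(pos,rpy,uv,z):  # world point on pixel ray at height z
    R=Ro.from_euler('xyz',rpy,degrees=True).as_matrix()
    d=(np.array(uv)-Kw[1:])/Kw[0]; th=np.hypot(*d)
    v=np.r_[d/th*np.sin(th),np.cos(th)]; o=pos+R@T[:3,3]; w=R@T[:3,:3]@v
    return o+w*(z-o[2])/w[2]
E
python3 - <<'E'
from h import *
f=lambda c,o:(np.array(c,float)+.5)/4-.5+np.array(o)
tr=f([(168,244),(127,358),(84,479)],(140,120))
sr=np.array([(241,302),(282,323),(327,345.)])
ang=np.radians([0,-60,120,180,60,-120])
tc=np.vstack([f([(538,170),(660,220),(447,374),(569,428),(430,262),(667,362)],(210,120)) ])
sc=f([(323,172),(411,107),(533,260),(613,185),(383,334),(548,190)],(200,100))
zc=np.array([.148]*4+[.09]*2)
def rack(p):
    a=np.array([.08,0,-.08]); return np.c_[p[0]+a*np.cos(p[2]),p[1]+a*np.sin(p[2]),[.124]*3]
def car(p): return np.c_[p[0]+.085*np.cos(ang+p[2]),p[1]+.085*np.sin(ang+p[2]),zc]
for nm,F,t,s,x0 in(('rack',rack,tr,sr,[.6,.3,-.3]),('car',car,tc,sc,[.6,0,0])):
    r=least_squares(lambda p:np.r_[proj('top',F(p))-t,proj('side',F(p))-s].ravel(),x0)
    print(nm,r.x[:2].round(4),np.degrees(r.x[2]).round(2)); print(r.fun.reshape(-1,2).round(1).tolist()); print(F(r.x).round(4).tolist())
    for w,u in(('top',t),('side',s)):
        q=least_squares(lambda p:(proj(w,F(p))-u).ravel(),x0).x; print(w,q.round(4))
# knob & plate from top
def bp(uv,z):
    return least_squares(lambda p:(proj('top',np.r_[p,z])-uv).ravel(),[.6,0]).x
for uv,z in(((546,252),.156),((558,345),.156),((485,562),.074),((664,541),.074),((532,73),.184),((503,74),.214),((567,68),.214)):
    print(uv,bp(f(uv,(210,120)),z).round(4))
E
```

```text
rack [0.5362 0.2975] -16.33
[[0.5, -0.3], [0.3, 0.2], [0.4, -0.4], [0.0, 0.5], [0.2, 0.0], [0.0, 0.4]]
[[0.6129, 0.275, 0.124], [0.5362, 0.2975, 0.124], [0.4594, 0.32, 0.124]]
top [ 0.5357  0.2986 -0.2834]
side [ 0.5364  0.297  -0.2861]
car [ 0.5793 -0.156 ] 7.04
[[0.0, -0.5], [-0.1, 0.1], [-0.2, 0.3], [0.1, 0.3], [0.3, -0.1], [-0.4, 0.3], [0.1, 0.1], [-0.2, -0.1], [-0.1, -0.1], [0.3, 0.0], [0.1, -0.4], [-0.5, -0.1]]
[[0.6637, -0.1456, 0.148], [0.6306, -0.2238, 0.148], [0.5281, -0.0881, 0.148], [0.495, -0.1664, 0.148], [0.6125, -0.0777, 0.09], [0.5462, -0.2343, 0.09]]
top [ 0.5795 -0.1561  0.1254]
side [ 0.5791 -0.1556  0.1199]
(546, 252) [ 0.6071 -0.1505]
(558, 345) [ 0.5473 -0.1584]
(485, 562) [ 0.414  -0.1163]
(664, 541) [ 0.4296 -0.2348]
(532, 73) [ 0.7164 -0.1393]
(503, 74) [ 0.7066 -0.1199]
(567, 68) [ 0.7111 -0.1593]
```

```bash
cat > go.py <<'E'
from h import *; import sys
from plant import state
def plan(tgt,jaw):
    s=state(); p=np.array(s['tool_pos']); R=Ro.from_euler('xyz',s['tcp_rot'],degrees=True).as_matrix()
    best=None
    for a in(jaw,jaw+180):
        z=np.r_[np.cos(np.radians(a)),np.sin(np.radians(a)),0]; x=np.r_[0,0,-1.]
        Rt=np.c_[x,np.cross(z,x),z]; rv=Ro.from_matrix(R.T@Rt).as_rotvec()
        if best is None or np.linalg.norm(rv)<np.linalg.norm(best): best=rv
    zd=R[:,2]; yd=R[:,1]
    print('t',round(s['clock'],2),'pos',p.round(4),'jawdir',np.degrees(np.arctan2(zd[1],zd[0])).round(1),'ydir',yd.round(2),'F',np.round(s['ft_force'],1),'w',round(s['gripper_width'],3),'q7',s['qpos'][6].round(0))
    print('delta tool',(R.T@(np.array(tgt)-p)).round(4),'rotvec',best.round(3))
if __name__=='__main__': plan([float(v) for v in sys.argv[1:4]],float(sys.argv[4]))
E
python3 go.py .5362 .2975 .38 73.7
```

```text
t 0.15 pos [0.195  0.6198 0.404 ] jawdir 72.5 ydir [-0.95  0.3  -0.  ] F [-0.1 -0.5 -0.3] w 1.001 q7 -4.0
delta tool [ 0.0243 -0.4222 -0.2051] rotvec [-0.02  -0.001  0.   ]
```

```bash
python3 -m jog '[[0,0.002,-0.03,-0.0147,-0.002,0,0],[0,0.002,-0.03,-0.0147,-0.002,0,0],[0,0.002,-0.03,-0.0147,-0.002,0,0],[0,0.002,-0.03,-0.0147,-0.002,0,0],[0,0.002,-0.03,-0.0147,-0.002,0,0],[0,0.002,-0.03,-0.0147,-0.002,0,0],[0,0.002,-0.03,-0.0147,-0.002,0,0],[0,0.002,-0.03,-0.0147,-0.002,0,0],[0,0.002,-0.03,-0.0147,-0.002,0,0],[0,0.002,-0.03,-0.0147,-0.002,0,0]]' 40; python3 -m jog '[[0,0,-0.03,-0.0147,0,0,0],[0,0,-0.03,-0.0147,0,0,0],[0,0,-0.03,-0.0147,0,0,0],[0,0,-0.03,-0.0147,0,0,0],[0,0,0,0,0,0,0]]'; python3 go.py .5362 .2975 .38 73.7
python3 - <<'E'
from plant import state,vision
from h import *
import cv2
s=state();c=vision.read_camera("wrist")["image"]
u=wproj(s['tool_pos'],s['tcp_rot'],[[.5362,.2975,.124],[.6129,.275,.124],[.4594,.32,.124]]);print(u)
for p in u: cv2.drawMarker(c,tuple(int(round(v)) for v in p),(0,0,255),0,8,1)
cv2.imwrite("pics/w1.png",c)
E
```

```text
clock: 0.98
tool_pos: [0.4404, 0.3899, 0.379]
tcp_rot: [105.7, 89.5, -179.5]
ft_force: [0.5, 0.6, 0.9]
gripper_width: 1.003
clock: 1.4
tool_pos: [0.5498, 0.2888, 0.3767]
tcp_rot: [146.3, 89.5, -139.4]
ft_force: [0.6, -1.4, 0.8]
gripper_width: 0.998
t 1.4 pos [0.5498 0.2888 0.3767] jawdir 74.3 ydir [-0.96  0.27  0.01] F [ 0.6 -1.4  0.8] w 0.998 q7 45.0
delta tool [-0.0033  0.0155  0.0046] rotvec [ 0.01  -0.008 -0.005]
[[329.35075628 189.23257069]
 [327.56007206 279.86107296]
 [330.89220894  80.50001847]]
```

View pics/w1.png

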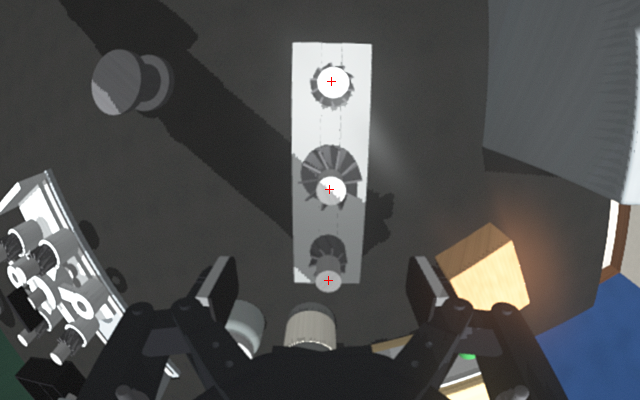

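The wrist view shows the large rotor's top at (332,190), against (329,189) predicted. That is about 1 mm along the jaw axis, so I centre and descend.

```bash
python3 -m jog '[[0,0,0.0155,0.0055,0.01,-0.008,-0.005],[0,0,0,0,0,0,0],[0,0,0,0,0,0,0]]'; python3 go.py .5362 .2975 .271 73.7
```

```text
clock: 1.7
tool_pos: [0.5337, 0.3009, 0.3756]
tcp_rot: [80.5, 89.8, 154.3]
ft_force: [0.3, -0.5, 0.7]
gripper_width: 0.999
t 1.7 pos [0.5337 0.3009 0.3756] jawdir 73.8 ydir [-0.96  0.28  0.  ] F [ 0.3 -0.5  0.7] w 0.999 q7 43.0
delta tool [ 0.1046 -0.0038 -0.0027] rotvec [ 0.001  0.001 -0.004]
```

```bash
python3 -m jog '[[0,0.018,-0.0038,-0.0017,0,0,-0.004],[0,0.018,0,0,0,0,0],[0,0.018,0,0,0,0,0],[0,0.015,0,0,0,0,0],[0,0.012,0,0,0,0,0],[0,0,0,0,0,0,0],[0,0,0,0,0,0,0]]'; python3 go.py .5362 .2975 .271 73.7
```

```text
clock: 2.28
tool_pos: [0.5356, 0.3029, 0.2926]
tcp_rot: [-1.2, 89.8, 73.2]
ft_force: [0.4, 0.5, 0.7]
gripper_width: 1.004
t 2.28 pos [0.5356 0.3029 0.2926] jawdir 74.4 ydir [-0.96  0.27 -0.  ] F [0.4 0.5 0.7] w 1.004 q7 44.0
delta tool [ 0.0216 -0.0021 -0.0051] rotvec [0.012 0.003 0.   ]
```

```bash
python3 -m jog '[[0,0.012,-0.002,-0.004,0.01,0,0],[0,0.01,0,0,0,0,0],[0,0,0,0,0,0,0],[0,0,0,0,0,0,0]]'; python3 go.py .5362 .2975 .271 73.7
```

```text
clock: 2.62
tool_pos: [0.5372, 0.2988, 0.2705]
tcp_rot: [-20.7, 89.7, 53.1]
ft_force: [-0.8, -0.4, -0.0]
gripper_width: 1.001
t 2.62 pos [0.5372 0.2988 0.2705] jawdir 73.8 ydir [-0.96  0.28 -0.  ] F [-0.8 -0.4 -0. ] w 1.001 q7 44.0
delta tool [-0.0005  0.0006 -0.0015] rotvec [0.002 0.006 0.002]
```

Well centred. I close on the boss.

```bash
python3 -m jog '[[255,0,0,0,0,0.005,0],[255,0,0,0,0,0,0],[255,0,0,0,0,0,0],[255,0,0,0,0,0,0],[255,0,0,0,0,0,0],[255,0,0,0,0,0,0],[255,0,0,0,0,0,0],[255,0,0,0,0,0,0],[255,0,0,0,0,0,0]]' 50; python3 go.py .5362 .2975 .41 73.7
```

```text
clock: 3.37
tool_pos: [0.5377, 0.2984, 0.2721]
tcp_rot: [-76.8, 89.8, -3.0]
ft_force: [-0.6, -0.4, 0.8]
gripper_width: 0.236
t 3.37 pos [0.5377 0.2984 0.2721] jawdir 73.8 ydir [-0.96  0.28 -0.  ] F [-0.6 -0.4  0.8] w 0.236 q7 43.0
delta tool [-0.1379  0.0008 -0.0011] rotvec [0.001 0.001 0.003]
```

```bash
python3 -m jog '[[255,-0.01,0,0,0,0,0],[255,-0.015,0,0,0,0,0],[255,-0.02,0,0,0,0,0],[255,-0.02,0,0,0,0,0],[255,-0.025,0,0,0,0,0],[255,-0.025,0,0,0,0,0],[255,-0.025,0,0,0,0,0],[255,-0.02,0,0,0,0,0],[255,0,0,0,0,0,0],[255,0,0,0,0,0,0]]' 80; python3 go.py .6125 -.0777 .42 73.7
```

```text
clock: 4.2
tool_pos: [0.5348, 0.2986, 0.4374]
tcp_rot: [154.9, 89.8, -131.2]
ft_force: [0.4, -0.0, -5.2]
gripper_width: 0.23
t 4.2 pos [0.5348 0.2986 0.4374] jawdir 73.9 ydir [-0.96  0.28  0.  ] F [ 0.4 -0.  -5.2] w 0.23 q7 43.0
delta tool [ 0.0181 -0.1792 -0.3398] rotvec [ 0.003 -0.003 -0.001]
```

```bash
python3 -m jog '[[255,0,-0.008,-0.015,0,0,0],[255,0,-0.013,-0.025,0,0,0],[255,0,-0.013,-0.025,0,0,0],[255,0,-0.013,-0.025,0,0,0],[255,0,-0.013,-0.025,0,0,0],[255,0,-0.013,-0.025,0,0,0],[255,0,-0.013,-0.025,0,0,0],[255,0,-0.013,-0.025,0,0,0],[255,0,-0.013,-0.025,0,0,0],[255,0,-0.013,-0.025,0,0,0]]'; python3 -m jog '[[255,0,-0.013,-0.025,0,0,0],[255,0,-0.013,-0.025,0,0,0],[255,0,-0.011,-0.02,0,0,0],[255,0,-0.006,-0.01,0,0,0],[255,0,0,0,0,0,0],[255,0,0,0,0,0,0]]'; python3 go.py .6125 -.0777 .41 73.7
```

```text
clock: 5.03
tool_pos: [0.5835, 0.0324, 0.4181]
tcp_rot: [112.7, 88.3, -172.4]
ft_force: [0.7, 0.1, -4.9]
gripper_width: 0.23
clock: 5.53
tool_pos: [0.6011, -0.0678, 0.4065]
tcp_rot: [115.5, 87.3, -170.1]
ft_force: [-1.0, 0.3, -4.9]
gripper_width: 0.227
t 5.53 pos [ 0.6011 -0.0678  0.4065] jawdir 74.4 ydir [-0.96  0.27  0.04] F [-1.   0.3 -4.9] w 0.227 q7 81.0
delta tool [-0.0039 -0.0135 -0.0066] rotvec [ 0.011 -0.021 -0.043]
```

Now fix position and tilt, then check with the cameras.

```bash
python3 -m jog '[[255,-0.003,-0.0135,-0.0066,0.011,-0.021,-0.043],[255,0,0,0,0,0,0],[255,0,0,0,0,0,0]]'; python3 go.py .6125 -.0777 .38 73.7
```

```text
clock: 5.78
tool_pos: [0.6119, -0.0722, 0.4063]
tcp_rot: [57.1, 89.7, 131.1]
ft_force: [-0.9, 0.8, -5.9]
gripper_width: 0.229
t 5.78 pos [ 0.6119 -0.0722  0.4063] jawdir 74.0 ydir [-0.96  0.28  0.01] F [-0.9  0.8 -5.9] w 0.229 q7 82.0
delta tool [ 0.0263 -0.0022 -0.0052] rotvec [ 0.006  0.003 -0.005]
```

```bash
python3 -m jog '[[255,0.013,-0.0022,-0.0052,0.006,0,-0.005],[255,0.013,0,0,0,0,0],[255,0,0,0,0,0,0],[255,0,0,0,0,0,0]]'; python3 go.py .6125 -.0777 .38 73.7
python3 - <<'E'
from plant import state,vision
from h import *
import cv2
s=state();c=vision.read_camera("wrist")["image"]
P=np.array(s['tool_pos']);R=Ro.from_euler('xyz',s['tcp_rot'],degrees=True).as_matrix()
tip=P+R@np.r_[.266,0,0]; sh=P+R@np.r_[.256,0,0]; print('tip',tip)
a=np.linspace(0,6.28,60)
def circ(o,r): return o+r*np.c_[np.cos(a),np.sin(a),0*a]
pa=np.r_[.6125,-.0777,.09]
for n in('wrist','side'):
    im=c if n=='wrist' else vision.read_camera(n)["image"]
    f=(lambda X:wproj(s['tool_pos'],s['tcp_rot'],X)) if n=='wrist' else (lambda X:proj(n,X))
    ce=f(pa)[0]; x0,y0=[int(v) for v in ce-[55,55 if n=='wrist' else 65]]
    cv2.imwrite(f'pics/raw_{n}.png',im)
    cr=cv2.resize(im[y0:y0+90,x0:x0+100],None,fx=4,fy=4,interpolation=cv2.INTER_CUBIC)
    for o,r,k in((pa,.01,(0,0,255)),(pa,.022,(0,0,255)),(sh,.008,(0,255,0))):
        cv2.polylines(cr,[np.int32((f(circ(o,r))-[x0,y0]+.5)*4)],True,k,1)
    globals()[n]=cr
cv2.imwrite("pics/m2.png",np.hstack([wrist,side]))
E
```

```text
clock: 6.12
tool_pos: [0.6121, -0.07, 0.379]
tcp_rot: [28.1, 89.6, 102.3]
ft_force: [0.3, -0.6, -4.6]
gripper_width: 0.225
t 6.12 pos [ 0.6121 -0.07    0.379 ] jawdir 74.2 ydir [-0.96  0.27  0.  ] F [ 0.3 -0.6 -4.6] w 0.225 q7 82.0
delta tool [-0.001  -0.0025 -0.0073] rotvec [ 0.009  0.007 -0.004]
tip [ 0.61167317 -0.06804193  0.1130511 ]
```

View pics/m2.png

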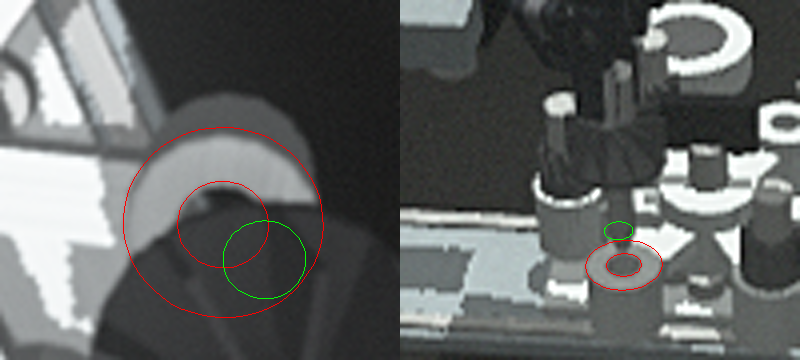

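The side view's rim matches the prediction, with the shaft tip just above and behind it. In the wrist view the pocket sits about 1–2 mm further toward tool −y. I'll correct sideways without descending.

```bash
python3 -m jog '[[255,0,-0.0035,-0.0073,0.009,0.007,-0.004],[255,0,0,-0.001,0,0,0],[255,0,0,0,0,0,0],[255,0,0,0,0,0,0]]'; python3 go.py .6136 -.078 .38 73.7
```

```text
clock: 6.55
tool_pos: [0.614, -0.0793, 0.3816]
tcp_rot: [-92.4, 89.8, -18.7]
ft_force: [-0.7, -0.4, -4.5]
gripper_width: 0.23
t 6.55 pos [ 0.614  -0.0793  0.3816] jawdir 73.7 ydir [-0.96  0.28 -0.  ] F [-0.7 -0.4 -4.5] w 0.23 q7 82.0
delta tool [0.0016 0.0008 0.0012] rotvec [-0.    -0.     0.004]
```

```bash
python3 -m jog '[[255,0.006,0.0005,0,0,0,0.004],[255,0.006,0,0,0,0,0],[255,0.005,0,0,0,0,0],[255,0,0,0,0,0,0],[255,0,0,0,0,0,0]]'; python3 go.py .6136 -.078 .36 73.7
python3 - <<'E'
from plant import vision
import cv2
im=vision.read_camera("side")["image"]; cv2.imwrite("pics/s3r.png",im)
cv2.imwrite("pics/s3.png",cv2.resize(im[105:195,230:330],None,fx=6,fy=6,interpolation=cv2.INTER_CUBIC))
E
```

```text
clock: 6.97
tool_pos: [0.6135, -0.0794, 0.3629]
tcp_rot: [-48.3, 90.0, 25.4]
ft_force: [-0.2, 0.4, -4.6]
gripper_width: 0.228
t 6.97 pos [ 0.6135 -0.0794  0.3629] jawdir 73.7 ydir [-0.96  0.28 -0.  ] F [-0.2  0.4 -4.6] w 0.228 q7 83.0
delta tool [0.0029 0.0003 0.0014] rotvec [-0.001  0.     0.   ]
```

View pics/s3.png

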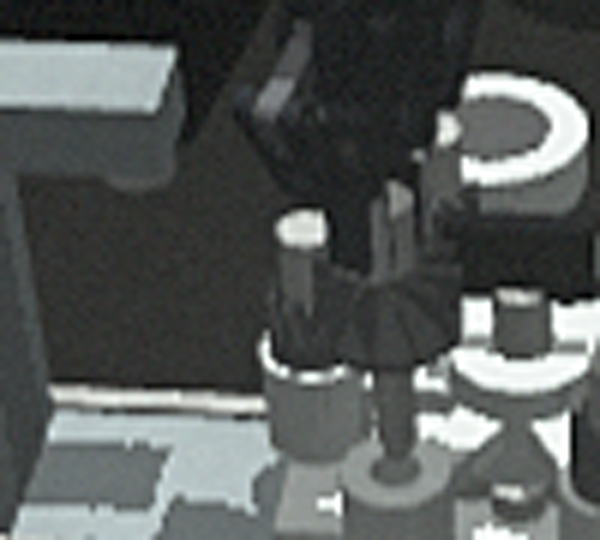

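The shaft tip sits over the bore at about (397,468). I lower it step by step while watching the force.

```bash
python3 -m jog '[[255,0.005,0,0.001,0,0,0],[255,0.005,0,0,0,0,0],[255,0.005,0,0,0,0,0],[255,0,0,0,0,0,0]]'; python3 go.py .6136 -.078 .34 73.7
```

```text
clock: 7.35
tool_pos: [0.6138, -0.0781, 0.3465]
tcp_rot: [-30.1, 90.0, 43.5]
ft_force: [-0.3, -0.5, -4.6]
gripper_width: 0.232
t 7.35 pos [ 0.6138 -0.0781  0.3465] jawdir 73.7 ydir [-0.96  0.28 -0.  ] F [-0.3 -0.5 -4.6] w 0.232 q7 83.0
delta tool [0.0065 0.0002 0.    ] rotvec [-0.  0.  0.]
```

Tip is 10 mm inside with no contact. I continue.

```bash
python3 -m jog '[[255,0.005,0,0,0,0,0],[255,0.005,0,0,0,0,0],[255,0.005,0,0,0,0,0],[255,0,0,0,0,0,0]]'; python3 go.py .6136 -.078 .32 73.7;  python3 -m jog '[[255,0.005,0,0,0,0,0],[255,0.004,0,0,0,0,0],[255,0,0,0,0,0,0]]'; python3 go.py .6136 -.078 .296 73.7
```

```text
clock: 7.68
tool_pos: [0.6138, -0.0781, 0.3297]
tcp_rot: [8.4, 90.0, 82.1]
ft_force: [-0.1, 0.6, -5.1]
gripper_width: 0.231
t 7.68 pos [ 0.6138 -0.0781  0.3297] jawdir 73.7 ydir [-0.96  0.28  0.  ] F [-0.1  0.6 -5.1] w 0.231 q7 83.0
delta tool [ 0.0097  0.0002 -0.    ] rotvec [-0.  0. -0.]
clock: 7.93
tool_pos: [0.6138, -0.0781, 0.3195]
tcp_rot: [50.9, 90.0, 124.6]
ft_force: [-0.3, -0.2, -5.3]
gripper_width: 0.229
t 7.93 pos [ 0.6138 -0.0781  0.3195] jawdir 73.7 ydir [-0.96  0.28  0.  ] F [-0.3 -0.2 -5.3] w 0.229 q7 83.0
delta tool [0.0235 0.0002 0.    ] rotvec [-0.  0. -0.]
```

```bash
python3 -m jog '[[255,0.005,0,0,0,0,0],[255,0.005,0,0,0,0,0],[255,0.004,0,0,0,0,0],[255,0.002,0,0,0,0,0],[255,0,0,0,0,0,0]]'; python3 -m jog '[[255,0.002,0,0,0,0,0],[255,0.002,0,0,0,0,0],[255,0,0,0,0,0,0]]';  python3 go.py .6136 -.078 .296 73.7
```

```text
clock: 8.35
tool_pos: [0.6139, -0.0781, 0.3018]
tcp_rot: [-21.8, 90.0, 51.9]
ft_force: [-0.3, 0.4, -3.9]
gripper_width: 0.229
clock: 8.6
tool_pos: [0.614, -0.0781, 0.2975]
tcp_rot: [-53.0, 90.0, 20.7]
ft_force: [-0.3, -0.1, -4.2]
gripper_width: 0.23
t 8.6 pos [ 0.614  -0.0781  0.2975] jawdir 73.7 ydir [-0.96  0.28 -0.  ] F [-0.3 -0.1 -4.2] w 0.23 q7 83.0
delta tool [ 0.0015  0.0005 -0.    ] rotvec [-0.  0.  0.]
```

```bash
python3 -m jog '[[255,0.001,0,0,0,0,0],[255,0.001,0,0,0,0,0],[255,0,0,0,0,0,0]]';  python3 -m jog '[[255,0.001,0,0,0,0,0],[255,0.001,0,0,0,0,0],[255,0,0,0,0,0,0]]'
```

```text
clock: 8.85
tool_pos: [0.6146, -0.0783, 0.2963]
tcp_rot: [-74.6, 89.9, -0.9]
ft_force: [-0.8, 0.2, -4.6]
gripper_width: 0.232
clock: 9.1
tool_pos: [0.6155, -0.0784, 0.2962]
tcp_rot: [-72.8, 89.7, 0.8]
ft_force: [-0.2, 0.6, -4.8]
gripper_width: 0.229
```

```bash
python3 go.py .6138 -.078 .294 73.7; python3 -m jog '[[255,0.002,0.0015,0,0,0.001,0.004],[255,0.001,0,0,0,0,0],[255,0,0,0,0,0,0]]';python3 go.py .6138 -.078 .294 73.7
```

```text
t 9.1 pos [ 0.6155 -0.0784  0.2962] jawdir 73.7 ydir [-0.96  0.28 -0.01] F [-0.2  0.6 -4.8] w 0.229 q7 83.0
delta tool [ 0.0022  0.0018 -0.0001] rotvec [-0.001  0.002  0.005]
clock: 9.35
tool_pos: [0.616, -0.0786, 0.2962]
tcp_rot: [-77.6, 89.5, -3.9]
ft_force: [-0.8, -0.4, -4.4]
gripper_width: 0.233
t 9.35 pos [ 0.616  -0.0786  0.2962] jawdir 73.6 ydir [-0.96  0.28 -0.01] F [-0.8 -0.4 -4.4] w 0.233 q7 83.0
delta tool [ 0.0021  0.0023 -0.0001] rotvec [-0.001  0.002  0.008]
```

```bash
python3 -c "
from plant import state
s=state();print(s['qpos'].round(2),s['joint_torque'].round(1),s['ft_torque'])"
```

```text
[-4.13 35.45 10.17 98.08 -8.09 46.7  83.34] [  0.2 -60.5   4.7 -23.4   0.   -0.2  -0. ] [ 0.04711326  0.12322242 -0.01231341]
```

```bash
python3 - <<'E'
from plant import vision
import cv2,numpy as np
im=vision.read_camera("side")["image"]; w=vision.read_camera("wrist")["image"]
cv2.imwrite("pics/s4r.png",im);cv2.imwrite("pics/w4r.png",w)
a=cv2.resize(im[105:205,230:330],(560,560),interpolation=cv2.INTER_CUBIC)
b=cv2.resize(w[120:400,260:380],(240,560))
cv2.imwrite("pics/s4.png",np.hstack([a,b]))
E
```

```text
(no output)
```

View pics/s4.png

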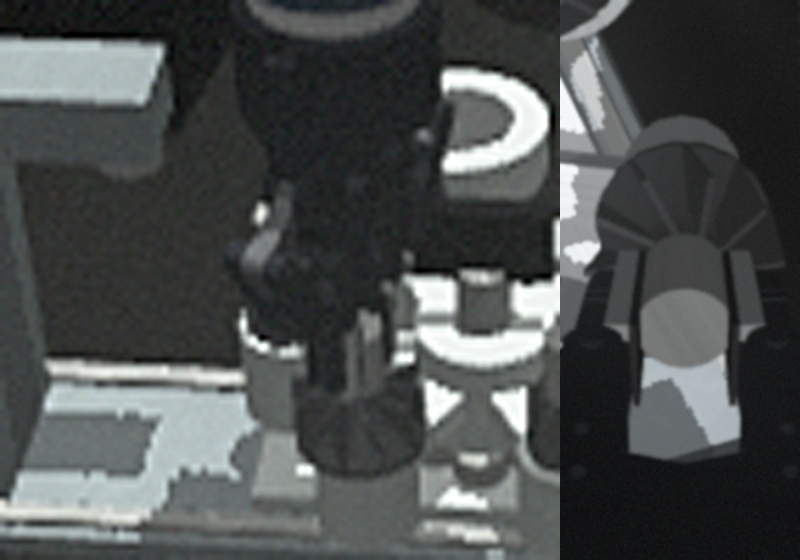

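The wheel sits on the rim and the height (0.2962) is the seated value. Release.

```bash
python3 -m jog '[[255,0,0.002,0,0,0,0.006],[255,0,0,0,0,0,0],[180,0,0,0,0,0,0],[150,0,0,0,0,0,0],[120,0,0,0,0,0,0],[110,0,0,0,0,0,0],[100,0,0,0,0,0,0],[100,0,0,0,0,0,0]]'; python3 go.py .6138 -.078 .40 97
```

```text
clock: 10.12
tool_pos: [0.614, -0.078, 0.2957]
tcp_rot: [-52.8, 89.9, 20.9]
ft_force: [-0.3, -0.1, -0.5]
gripper_width: 0.606
t 10.12 pos [ 0.614  -0.078   0.2957] jawdir 73.7 ydir [-0.96  0.28 -0.  ] F [-0.3 -0.1 -0.5] w 0.606 q7 83.0
delta tool [-1.043e-01 -0.000e+00  1.000e-04] rotvec [-0.407  0.001  0.002]
```

```bash
python3 -m jog '[[100,-0.008,0,0,0,0,0],[100,-0.015,0,0,0,0,0],[100,-0.02,0,0,0,0,0],[100,-0.02,0,0,0,0,0],[100,-0.02,0,0,0,0,0],[100,0,0,0,0,0,0],[100,0,0,0,0,0,0]]'; python3 go.py .5793 -.156 .37 97;python3 - <<'E'
from plant import vision
import cv2,numpy as np
im=vision.read_camera("side")["image"]
cv2.imwrite("pics/s5.png",cv2.resize(im[90:220,200:390],None,fx=4,fy=4,interpolation=cv2.INTER_CUBIC))
E
```

```text
clock: 10.7
tool_pos: [0.6134, -0.0781, 0.3846]
tcp_rot: [-27.5, 89.9, 46.1]
ft_force: [0.5, -0.3, -0.4]
gripper_width: 0.61
t 10.7 pos [ 0.6134 -0.0781  0.3846] jawdir 73.6 ydir [-0.96  0.28 -0.  ] F [ 0.5 -0.3 -0.4] w 0.61 q7 82.0
delta tool [ 0.0145  0.0108 -0.0844] rotvec [-0.408  0.001  0.001]
```

View pics/s5.png

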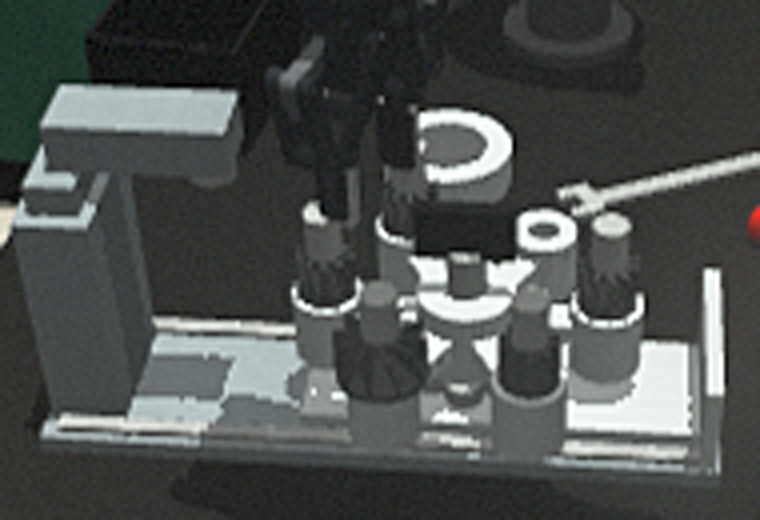

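The rotor is seated upright: its top at (380,285) is level with its neighbour. Next, over the knob.

```bash
python3 -m jog '[[100,0,0.002,-0.014,-0.1,0,0],[100,0,0.002,-0.018,-0.1,0,0],[100,0,0.002,-0.018,-0.1,0,0],[100,0,0,-0.015,-0.1,0,0],[100,0,0,0,0,0,0],[100,0,0,0,0,0,0]]'; python3 go.py .5793 -.156 .34 97
```

```text
clock: 11.25
tool_pos: [0.5979, -0.1409, 0.3806]
tcp_rot: [48.1, 89.7, 145.7]
ft_force: [-0.4, 0.6, -0.1]
gripper_width: 0.607
t 11.25 pos [ 0.5979 -0.1409  0.3806] jawdir 97.6 ydir [-0.99 -0.13  0.  ] F [-0.4  0.6 -0.1] w 0.607 q7 110.0
delta tool [ 0.0406  0.0202 -0.0126] rotvec [ 0.011  0.004 -0.004]
```

```bash
python3 -m jog '[[110,0.01,0.01,-0.0063,0.01,0.004,-0.004],[110,0.01,0.01,-0.0063,0,0,0],[110,0.01,0,0,0,0,0],[110,0,0,0,0,0,0],[110,0,0,0,0,0,0]]'; python3 go.py .5793 -.156 .30 97
```

```text
clock: 11.67
tool_pos: [0.5801, -0.1507, 0.3475]
tcp_rot: [21.5, 89.8, 118.0]
ft_force: [-0.2, -0.9, 0.4]
gripper_width: 0.566
t 11.67 pos [ 0.5801 -0.1507  0.3475] jawdir 96.6 ydir [-0.99 -0.11  0.  ] F [-0.2 -0.9  0.4] w 0.566 q7 110.0
delta tool [ 0.0475  0.0014 -0.0053] rotvec [-0.008  0.003 -0.001]
```

```bash
python3 -m jog '[[110,0.012,0.001,-0.0055,-0.008,0.003,0],[110,0.012,0,0,0,0,0],[110,0.012,0,0,0,0,0],[110,0.009,0,0,0,0,0],[110,0,0,0,0,0,0]]'; python3 go.py .5793 -.156 .30 97
```

```text
clock: 12.08
tool_pos: [0.5821, -0.1533, 0.2985]
tcp_rot: [-62.4, 89.9, 34.8]
ft_force: [-1.0, -0.0, -0.7]
gripper_width: 0.571
t 12.08 pos [ 0.5821 -0.1533  0.2985] jawdir 97.2 ydir [-0.99 -0.13 -0.  ] F [-1.  -0.  -0.7] w 0.571 q7 112.0
delta tool [-0.0015  0.0031 -0.0023] rotvec [0.004 0.001 0.001]
```

```bash
python3 -m jog '[[110,-0.001,0.003,-0.0023,0.004,0,0],[110,0,0,0,0,0,0],[255,0,0,0,0,0,0],[255,0,0,0,0,0,0],[255,0,0,0,0,0,0],[255,0,0,0,0,0,0],[255,0,0,0,0,0,0],[255,0,0,0,0,0,0]]' 80; python3 go.py .5793 -.156 .30 37
```

```text
clock: 12.75
tool_pos: [0.5797, -0.157, 0.3002]
tcp_rot: [-103.7, 89.8, -6.8]
ft_force: [-0.0, -1.0, -1.6]
gripper_width: 0.127
t 12.75 pos [ 0.5797 -0.157   0.3002] jawdir 96.9 ydir [-0.99 -0.12 -0.  ] F [-0.  -1.  -1.6] w 0.127 q7 112.0
delta tool [0.0002 0.0003 0.001 ] rotvec [1.045e+00 1.000e-03 3.000e-03]
```

```bash
python3 -m jog '[[255,0,0,0,0.08,0,0],[255,0,0,0,0.1,0,0],[255,0,0,0,0.1,0,0],[255,0,0,0,0.1,0,0],[255,0,0,0,0.1,0,0],[255,0,0,0,0.1,0,0]]' 100; python3 go.py .5793 -.156 .30 37
```

```text
clock: 13.25
tool_pos: [0.5797, -0.1566, 0.3003]
tcp_rot: [-66.8, 89.8, -4.2]
ft_force: [-0.0, -0.2, -3.7]
gripper_width: 0.123
t 13.25 pos [ 0.5797 -0.1566  0.3003] jawdir 62.6 ydir [-0.89  0.46 -0.  ] F [-0.  -0.2 -3.7] w 0.123 q7 83.0
delta tool [0.0003 0.0006 0.0004] rotvec [0.447 0.002 0.003]
```

```bash
python3 -m jog '[[255,0,0,0,0.1,0,0],[255,0,0,0,0.1,0,0],[255,0,0,0,0.1,0,0],[255,0,0,0,0.08,0,0],[255,0,0,0,0.04,0,0],[255,0,0,0,0,0,0],[255,0,0,0,0,0,0]]'; python3 go.py .5793 -.156 .30 37
```

```text
clock: 13.83
tool_pos: [0.5798, -0.1563, 0.3003]
tcp_rot: [-51.8, 89.8, -14.8]
ft_force: [0.2, -0.7, -0.7]
gripper_width: 0.124
t 13.83 pos [ 0.5798 -0.1563  0.3003] jawdir 37.0 ydir [-0.6  0.8 -0. ] F [ 0.2 -0.7 -0.7] w 0.124 q7 62.0
delta tool [ 0.0003  0.0005 -0.0002] rotvec [0.    0.002 0.003]
```

```bash
python3 -m jog '[[150,0,0,0,0,0,0],[120,0,0,0,0,0,0],[110,0,0,0,0,0,0],[110,0,0,0,0,0,0],[110,-0.012,0,0,0,0,0],[110,-0.015,0,0,0,0,0],[110,-0.015,0,0,0,0,0],[110,-0.015,0,0,0,0,0],[110,-0.02,0,0,0,0,0],[110,0,0,0,0,0,0]]'; python3 go.py .40 -.178 .37 7
python3 - <<'E'
from plant import vision
import cv2,numpy as np
im=vision.read_camera("side")["image"];cv2.imwrite("pics/s6r.png",im)
cv2.imwrite("pics/s6.png",cv2.resize(im[90:220,200:390],None,fx=4,fy=4,interpolation=cv2.INTER_CUBIC))
E
```

```text
clock: 14.67
tool_pos: [0.5798, -0.1556, 0.385]
tcp_rot: [-18.9, 89.7, 18.5]
ft_force: [0.8, -0.2, 1.1]
gripper_width: 0.569
t 14.67 pos [ 0.5798 -0.1556  0.385 ] jawdir 37.4 ydir [-0.61  0.79 -0.  ] F [ 0.8 -0.2  1.1] w 0.569 q7 60.0
delta tool [ 0.0141  0.0913 -0.1566] rotvec [0.53  0.005 0.   ]
```

View pics/s6.png

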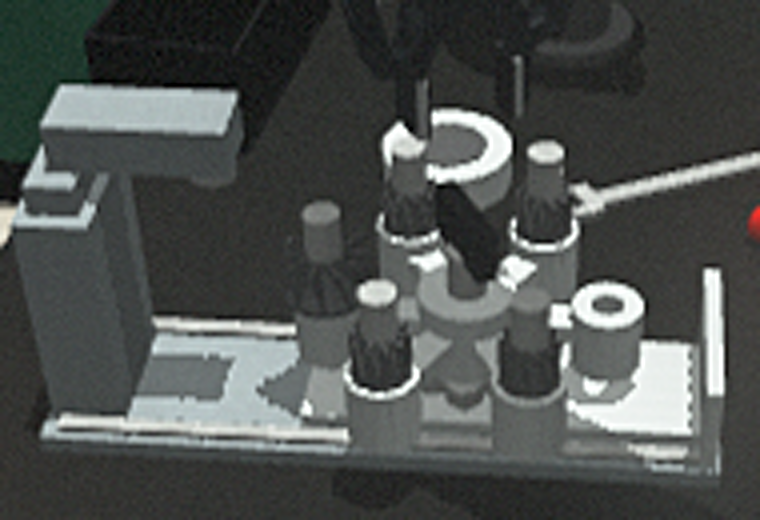

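The large rotor is now at the rearmost place, (322,215), in line with the probe, and the empty pocket is in front on the right. Next I back off to push the plate, with jaws crosswise and shut.

```bash
python3 -m jog '[[110,0,0,0,-0.11,0,0],[110,0,0,0,-0.11,0,0],[110,0,0,0,-0.11,0,0],[110,0,0,0,-0.11,0,0],[110,0,0,0,-0.11,0,0],[110,0,0,0,-0.11,0,0],[110,0,0,0,-0.11,0,0],[110,0,0,0,-0.11,0,0],[110,0,0,0,-0.1,0,0],[110,0,0,0,0,0,0]]'; python3 go.py .392 -.179 .385 97
```

```text
clock: 15.55
tool_pos: [0.577, -0.154, 0.382]
tcp_rot: [28.3, 89.7, 124.7]
ft_force: [0.2, 0.4, -0.5]
gripper_width: 0.566
t 15.55 pos [ 0.577 -0.154  0.382] jawdir 96.4 ydir [-0.99 -0.11  0.  ] F [ 0.2  0.4 -0.5] w 0.566 q7 112.0
delta tool [-0.0026  0.1867 -0.0043] rotvec [-0.011  0.004 -0.002]
```

```bash
python3 -m jog '[[200,0,0.02,0,-0.01,0.004,0],[255,0,0.022,0,0,0,0],[255,0,0.022,0,0,0,0],[255,0,0.022,0,0,0,0],[255,0,0.022,0,0,0,0],[255,0,0.022,0,0,0,0],[255,0,0.02,0,0,0,0],[255,0,0.02,0,0,0,0],[255,0,0,0,0,0,0],[255,0,0,0,0,0,0]]'; python3 go.py .392 -.179 .21 97
```

```text
clock: 16.38
tool_pos: [0.3986, -0.1722, 0.3796]
tcp_rot: [55.5, 89.6, 150.6]
ft_force: [0.1, 0.6, 0.3]
gripper_width: -0.006
t 16.38 pos [ 0.3986 -0.1722  0.3796] jawdir 95.1 ydir [-1.   -0.09  0.01] F [0.1 0.6 0.3] w -0.006 q7 116.0
delta tool [ 0.1696  0.0062 -0.0069] rotvec [-0.033  0.004 -0.006]
```

```bash
python3 -m jog '[[255,0.01,0.006,-0.0069,-0.033,0.004,-0.006],[255,0.02,0,0,0,0,0],[255,0.02,0,0,0,0,0],[255,0.02,0,0,0,0,0],[255,0.015,0,0,0,0,0],[255,0,0,0,0,0,0],[255,0,0,0,0,0,0]]'; python3 go.py .392 -.179 .21 97
```

```text
clock: 16.97
tool_pos: [0.3991, -0.1797, 0.2927]
tcp_rot: [-107.3, 89.5, -10.8]
ft_force: [0.6, 0.5, -0.1]
gripper_width: 0.003
t 16.97 pos [ 0.3991 -0.1797  0.2927] jawdir 96.5 ydir [-0.99 -0.11 -0.01] F [ 0.6  0.5 -0.1] w 0.003 q7 121.0
delta tool [0.0827 0.0076 0.0017] rotvec [-0.009 -0.002  0.008]
```

```bash
python3 -m jog '[[255,0.008,0.0076,0.0017,-0.009,0,0.008],[255,0.018,0,0,0,0,0],[255,0.018,0,0,0,0,0],[255,0.018,0,0,0,0,0],[255,0.015,0,0,0,0,0],[255,0,0,0,0,0,0],[255,0,0,0,0,0,0]]'; python3 go.py .4136 -.1765 .21 97
```

```text
clock: 17.55
tool_pos: [0.3937, -0.1794, 0.2166]
tcp_rot: [-132.4, 89.5, -35.4]
ft_force: [-0.4, -1.1, 0.7]
gripper_width: -0.001
t 17.55 pos [ 0.3937 -0.1794  0.2166] jawdir 97.1 ydir [-0.99 -0.12 -0.01] F [-0.4 -1.1  0.7] w -0.001 q7 124.0
delta tool [ 0.0068 -0.0201  0.0005] rotvec [ 0.001 -0.006  0.007]
```

```bash
python3 -m jog '[[255,0.004,-0.006,0,0,-0.006,0.007],[255,0.002,-0.007,0,0,0,0],[255,0,-0.005,0,0,0,0],[255,0,-0.004,0,0,0,0],[255,0,-0.004,0,0,0,0]]'; python3 go.py .4136 -.1765 .21 97;  python3 -m jog '[[255,0,-0.006,0,0,0,0],[255,0,-0.007,0,0,0,0],[255,0,-0.007,0,0,0,0],[255,0,-0.007,0,0,0,0],[255,0,-0.007,0,0,0,0]]'; python3 go.py .4732 -.169 .21 97
```

```text
clock: 17.97
tool_pos: [0.4213, -0.1765, 0.2131]
tcp_rot: [164.4, 90.0, -98.6]
ft_force: [-2.4, -1.1, -0.4]
gripper_width: 0.003
t 17.97 pos [ 0.4213 -0.1765  0.2131] jawdir 97.0 ydir [-0.99 -0.12  0.  ] F [-2.4 -1.1 -0.4] w 0.003 q7 123.0
delta tool [0.0031 0.0077 0.001 ] rotvec [ 0.    -0.001 -0.   ]
clock: 18.38
tool_pos: [0.4558, -0.1724, 0.2131]
tcp_rot: [82.8, 89.7, 179.8]
ft_force: [-4.2, -0.6, 2.9]
gripper_width: -0.001
t 18.38 pos [ 0.4558 -0.1724  0.2131] jawdir 96.9 ydir [-0.99 -0.12  0.01] F [-4.2 -0.6  2.9] w -0.001 q7 121.0
delta tool [ 0.003  -0.0177  0.0013] rotvec [-0.002  0.001 -0.006]
```

```bash
for i in 1; do python3 -m jog '[[255,0,-0.004,0,0,0,0],[255,0,-0.004,0,0,0,-0.004]]';done; python3 -m jog '[[255,0,-0.004,0,0,0,0],[255,0,-0.004,0,0,0,0]]'; python3 go.py .4732 -.169 .21 97
```

```text
clock: 18.55
tool_pos: [0.4628, -0.1716, 0.2126]
tcp_rot: [74.5, 89.5, 171.4]
ft_force: [-14.9, -2.7, 9.5]
gripper_width: -0.003
clock: 18.72
tool_pos: [0.4687, -0.1711, 0.212]
tcp_rot: [75.0, 89.0, 171.9]
ft_force: [-5.8, 0.0, 2.6]
gripper_width: 0.002
t 18.72 pos [ 0.4687 -0.1711  0.212 ] jawdir 96.8 ydir [-0.99 -0.12  0.02] F [-5.8  0.   2.6] w 0.002 q7 120.0
delta tool [ 0.0019 -0.0048  0.0015] rotvec [-0.003  0.004 -0.016]
```

```bash
python3 -m jog '[[255,0,-0.003,0,0,0,-0.01],[255,0,-0.003,0,0,0,0]]'; python3 -m jog '[[255,0,-0.002,0,0,0,0],[255,0,-0.002,0,0,0,0]]'; python3 go.py .4732 -.169 .21 97
```

```text
clock: 18.88
tool_pos: [0.4746, -0.1705, 0.2118]
tcp_rot: [59.5, 89.4, 156.3]
ft_force: [-14.4, -2.2, 11.0]
gripper_width: 0.002
clock: 19.05
tool_pos: [0.4759, -0.1706, 0.2112]
tcp_rot: [67.3, 88.9, 164.0]
ft_force: [-9.9, -1.6, 6.7]
gripper_width: -0.002
t 19.05 pos [ 0.4759 -0.1706  0.2112] jawdir 96.7 ydir [-0.99 -0.12  0.02] F [-9.9 -1.6  6.7] w -0.002 q7 120.0
delta tool [0.0012 0.0025 0.0019] rotvec [-0.005  0.007 -0.017]
```

```bash
python3 -m jog '[[255,0,-0.004,0,0,0,-0.008],[255,0,-0.004,0,0,0,0]]'; python3 -m jog '[[255,0,-0.004,0,0,0,-0.008],[255,0,-0.003,0,0,0,0]]'
python3 - <<'E'
from plant import vision
import cv2,numpy as np
im=vision.read_camera("side")["image"]
cv2.imwrite("pics/s7.png",cv2.resize(im[90:220,200:390],None,fx=4,fy=4,interpolation=cv2.INTER_CUBIC))
E
```

```text
clock: 19.22
tool_pos: [0.4781, -0.1707, 0.21]
tcp_rot: [65.7, 88.4, 162.2]
ft_force: [-13.7, -2.1, 8.9]
gripper_width: 0.002
clock: 19.38
tool_pos: [0.4792, -0.1711, 0.2088]
tcp_rot: [65.0, 87.9, 161.4]
ft_force: [-9.5, -1.1, 15.0]
gripper_width: 0.005
```

View pics/s7.png

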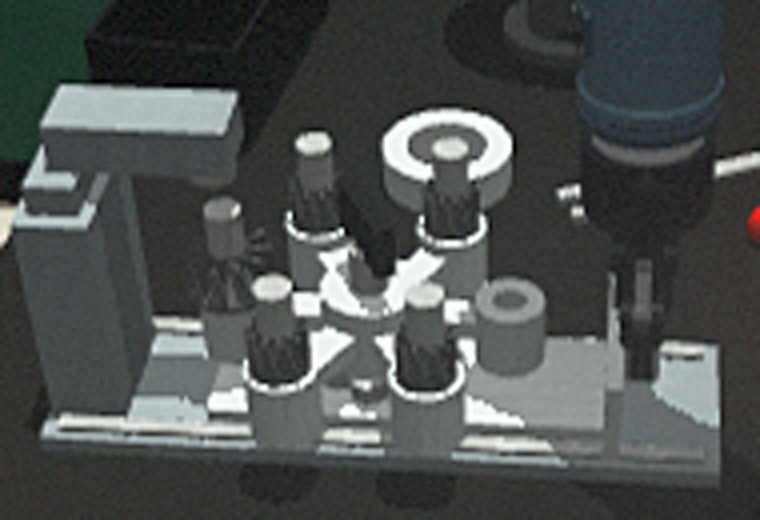

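The big rotor is under the probe at (222,205) and the tool is flexing against the stop. I let go and back away.

```bash
python3 -m jog '[[255,-0.001,0.004,0,0,0,0],[255,0,0.01,0,0,0,-0.03],[255,0,0.015,0,0,0,0],[255,0,0.02,0,0,0,0],[255,0,0.02,0,0,0,0],[255,0,0.015,0,0,0,0],[255,0,0,0,0,0,0],[255,0,0,0,0,0,0]]'; python3 -m jog '[[255,-0.02,0,0,0,0,0],[255,-0.03,0,0,0,0,0],[255,-0.03,0,0,0,0,0],[255,-0.03,0,0,0,0,0],[255,-0.03,0,0,0,0,0],[255,-0.02,0,0,0,0,0],[255,0,0,0,0,0,0],[255,0,0,0,0,0,0]]'
python3 go.py .4732 -.169 .21 97
python3 - <<'E'
from plant import vision
import cv2,numpy as np
im=vision.read_camera("side")["image"]
t=vision.read_camera("top")["image"]
cv2.imwrite("pics/s8r.png",im);cv2.imwrite("pics/t8r.png",t)
a=cv2.resize(im[90:220,200:390],(570,390),interpolation=cv2.INTER_CUBIC)
b=cv2.resize(t[85:265,295:400],(228,390),interpolation=cv2.INTER_CUBIC)
c=cv2.resize(t,(320,200));d=cv2.resize(im,(320,200))
o=np.zeros((592,798,3),np.uint8);o[:390,:570]=a;o[:390,570:]=b;o[391:591,:320]=c;o[391:591,330:650]=d
cv2.imwrite("pics/f8.png",o)
E
```

```text
clock: 20.1
tool_pos: [0.4028, -0.1798, 0.2123]
tcp_rot: [-66.2, 88.8, 30.5]
ft_force: [0.7, -0.0, -0.4]
gripper_width: -0.0
clock: 20.77
tool_pos: [0.4122, -0.1795, 0.384]
tcp_rot: [-86.8, 87.8, 10.3]
ft_force: [-1.2, 0.7, -0.7]
gripper_width: -0.001
t 20.77 pos [ 0.4122 -0.1795  0.384 ] jawdir 97.1 ydir [-0.99 -0.12 -0.04] F [-1.2  0.7 -0.7] w -0.001 q7 120.0
delta tool [ 0.1763 -0.055   0.0025] rotvec [0.002 0.002 0.039]
```

View pics/f8.png

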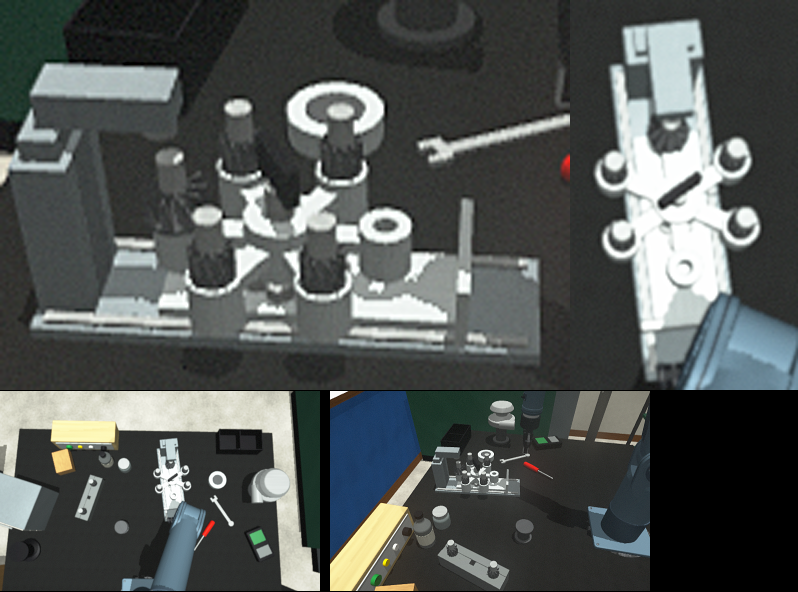

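```bash
python3 -m jog '[[255,0,0,0,0,0,0.03],[255,0,0,0,0,0,0],[255,0,0,0,0,0,0],[255,0,0,0,0,0,0],[255,0,0,0,0,0,0],[255,0,0,0,0,0,0],[255,0,0,0,0,0,0],[255,0,0,0,0,0,0],[255,0,0,0,0,0,0],[255,0,0,0,0,0,0]]'
python3 - <<'E'
from h import *; import cv2
from plant import vision
s=(np.array([(171,156),(239,106),(341,110),(207,214),(321,220),(386,225)],float)+.5)/3-.5+[200,90]
z=np.array([.148]*5+[.09]); ang=np.radians([0,-60,-120,60,120,180])
F=lambda p:np.c_[p[0]+.085*np.cos(ang+p[2]),p[1]+.085*np.sin(ang+p[2]),z]
r=least_squares(lambda p:(proj('side',F(p))-s).ravel(),[.63,-.15,.12])
d=r.x[:2]-[.5792,-.1558]; print(r.x.round(4),np.degrees(r.x[2]),r.fun.round(1),'shift',np.hypot(*d),np.degrees(np.arctan2(d[1],d[0])))
a=cv2.imread('pics/s8r.png');b=vision.read_camera('side')['image']
print('drift', cv2.phaseCorrelate(np.float32(a[90:200,230:370,1]),np.float32(b[90:200,230:370,1])), np.abs(a[90:200,230:370].astype(int)-b[90:200,230:370]).mean())
E
```

```text
clock: 21.7
tool_pos: [0.4111, -0.1786, 0.3771]
tcp_rot: [11.4, 89.6, 108.5]
ft_force: [0.5, -0.3, -0.6]
gripper_width: 0.003
[ 0.6363 -0.1499  0.1193] 6.8367867328699266 [-0.2 -0.3 -0.   0.1  0.1  0.2  0.1  0.2  0.   0.1 -0.1 -0.3] shift 0.0574475060834691 5.94032493694225
drift ((-0.01573882447144115, -0.008694545443340473), 0.9878961842645098) 3.2009523809523808
```

```bash
python3 -c "
from plant import finish_job; print(finish_job())"
```

```text
the job is handed in; nothing more can be done
None
```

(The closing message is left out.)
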